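# Tip the lime out of the divided dish

### The arm

A 6-joint arm with a two-finger parallel gripper is mounted at the origin on the work surface; the furniture and walls round the work are solid. World frame = base frame: x ahead of the robot, y to its left, z up, the work surface at z = 0. Lengths are in mm, angles in rad, forces in N, time in s.
With the tool pointing down it reaches from about 325 to 925 mm from the base axis. Payload 3.1 kg.
Tool frame: the origin (TCP) lies at the very end of the fingers, on their centre line; the grasp point (between the pads) lies 19 mm behind it (ctrl.pinch_z is the distance from the TCP to the grasp point, in mm); z points along the fingers, y is the line along which they close (so a half turn about z gives the same grasp; the last joint's range is limited). The gripper opens to 85 mm and grips with 20 to 120 N. Pads are 22 mm wide; open, the fingers measure 114 mm over their backs; the gripper's body (76 mm by 85 mm) begins 54 mm behind the grasp point. The pads swing forward as they close: fully open they stand 13 mm farther back than shut.
Start: joints at [1.03, 0.217, 1.613, -0, 1.311, -0.112], TCP at [259.846, 568.436, 197.5] pointing down, gripper open.
Joint ranges: [-2.75, 2.75], [-0.78, 2.1], [0.31, 2.55], [-1.13, 4.27], [0.13, 2.63], [-2.58, 2.58]. Speed limits (rad/s): [2.79, 2.79, 3.14, 3.14, 3.14, 3.14].

### API

Orientations are given as a 3x3 rotation matrix whose columns are the frame's x, y, z axes.
In Python, from cell import telemetry, camera, calibration, ctrl gives the robot as it stands.
- The arm moves only by the tool servo_tool, never from a script. Its argument "steps" is a list of rows, each an object with "dp": the shift along the tool's x, y, z in mm, a list of three; "dr": the turn, a rotation vector about the tool's x, y, z in degrees, a list of three. In form: [{"dp": [dx, dy, dz], "dr": [rx, ry, rz]}, ...]. A call has 1 to 20 rows; each row shifts and turns the commanded pose from where the row before left it, along the tool's axes as they then stand; what a row does not reach is not made up. A row lasts 1/10 s, in which the tool goes at most 50 mm and 8.59 degrees, less where a joint would pass 70% of its speed; a pose out of reach is approached as far as the arm can. A call is refused whole if a number of a shift passes 50 or a number of a turn 8.59, either way. A call with a gripper value outside its range is refused whole. "hand" is the opening in per cent of the stroke, from 0 (shut) to 100 (fully open), set as the call begins (left out, the last holds). The fingers move at their own pace and stop on an object; "squeeze" is the grip in N (left out, the last holds). Time passes only in rows, so rows that do not move let the fingers close. It gives the time, the measured TCP pose, the force, the opening and the grip force at its end, in the units of the state.
- telemetry.state(): the state, without advancing time (a new reading comes with each control period).
- camera(name): name is "side" or "top"; returns the picture (400x640x3 uint8, red, green, blue); there is no depth.
- calibration(name): a dict with "mtx" (3x3 intrinsics, pixels), "position" and "orientation" of the camera in the world. Camera axes: x right, y down, z forward; pixel columns grow to the right and rows downward; lengths in mm; the calibration is good to about 2 mm. A picture is of the moment at which its call begins. calibration takes no time and is no camera call.
- ctrl.hand_in(): hands the job in; it is judged then, once.
The state is a dict: "time_s": time; "qpos": joint angles; "dq": joint speeds; "tau": joint torques, N m; "position": TCP position; "eef_rot": TCP orientation; "contact_force": force on the tool from outside, world axes, zero at the start; "moment": the same for the moment, N m; "gripper_width": finger opening in mm; "gripper_force": force on a finger pad.
Only numpy, scipy, OpenCV 4.12 (cv2) and the standard library are available. Lean on these libraries where they do the work, as an engineer would, in place of code of your own. Each camera call takes 0.05 s, during which the arm holds its last target. There are 200 camera calls.

### The job

The divided dish on the tipping stand holds a lime in one half and a jar lid in the other. Turn the dish on its pivot until the lime's half faces the catch tray, then tip the dish over with the crank at the side so that the lime rolls out into the tray and the lid stays behind in the dish; finally let the dish come back level. Do not touch the lime or the lid with the gripper.

Things in the scene. Friction and masses are not known exactly. Their poses are not given: they have to be found in the camera images.
- stand: Fixed wooden stand: a base board 330 x 256 mm with two upright cheeks that carry a pivoting cradle, and a catch tray (walls 68 mm high above the table) on its -x side, towards the robot. Origin on the table, straight below the middle of the dish; x points away from the tray, y to the crank's side, z up. The stand is placed and turned differently each time. The cradle's tipping axis is parallel to y, 120 mm above the origin.
- cradle (a joint): Tipping angle of the cradle with dish and crank, rad: 0 = level, grows as the dish tips down towards the tray (-x of the stand), stop at 1.0. A damped spring holds it level and brings it back in one to two seconds when the crank is let go. The lime rolls out at about 0.5 to 0.8, if the crank is held there for a moment; pushing the crank bar takes about 3 to 10 N.
- bar (a point): Middle of the crank's grip bar: a round wooden bar, 16 mm thick, 75 mm long, parallel to the stand's y, its inner end on the crank arm. When level it lies 51 mm to +x of, and 109 mm above, the tipping axis, and 175 mm to +y of the stand's middle (229 mm above the table); it swings about the tipping axis on a radius of 120 mm, first up and towards -x, then down. Push it towards -x of the stand.
- dish (a joint): Turn of the dish on its pivot relative to the cradle, rad, anticlockwise from above positive; 0 = the divider lies along the stand's x. At +1.57 the dish's +y half faces the tray, at -1.57 its -y half does. Stops at +-1.85. Light friction (about 1 N at a post) keeps it where it is left.
- dish_floor (a point): Centre of the dish's inner floor, 140 mm above the table; axes turn with the dish. Round terracotta dish, 200 mm across, rim 30 mm above the floor, divider 8 mm thick and 50 mm above the floor along the dish's x. In each half (+y and -y) the rim has a pouring mouth about 150 mm wide with a 3 mm lip.
- post_a (a point): Top of the upright wooden post at the +x end of the divider, 75 mm from the dish's centre: 16 mm thick, rising 28 mm above the divider (top 218 mm above the table). Push it sideways to turn the dish. At the start this is the post away from the tray.
- post_b (a point): Top of the like post at the -x end of the divider, 75 mm from the centre.
- tray (a point): Middle of the catch tray's sloping floor, 150 mm to -x of the stand's origin, 23 mm above the table; axes as the stand's. The tray is about 225 mm by 225 mm inside, open above.
- lime_centre (a point): Centre of the green lime, 57 x 46 x 45 mm, loose in one half of the dish; it may roll a little in its half.
- jar_lid_centre (a point): Centre of the yellow screw lid of a jar, a disc 60 mm wide and 21 mm high, loose in the other half of the dish.
- lime: The lime itself (the same thing; origin on its underside).
- jar_lid: The jar lid itself (the same thing; origin on its underside).
Mind the look-alikes: they are no part of the job. Several things have the shape of the lime; the one meant has the colours described above.

How it is judged:
By the outcome, as a careful person would: the job done as asked, in the order asked, and still so for the second after the job is handed in, with the robot touching nothing.
It also fails if it takes over 58 s, if anything falls off the work surface, if the arm or the gripper's body presses on something with over 40 N, if the wrist force passes 120 N, or if a joint passes its speed limit or range.

## Working session

There is one attempt and no reset: what is moved stays moved. The work goes in short steps, Python scripts to look and compute and a tool call to move; the robot and the scene stay as the last step left them, time stands still between calls to the robot, and variables do not carry over. Pictures are saved under pics/ and viewed, at most 10 in all, crops included, and the job is handed in when it is done.

Besides the shell and the picture viewer there is one more tool, called after ">>>" by a JSON object that holds its "api" and its "payload". servo_tool: Moves the arm, as the interface text tells. Its arguments: {"type":"object","properties":{"steps":{"type":"array","items":{"type":"object","properties":{"dp":{"type":"array","items":{"type":"number"}},"dr":{"type":"array","items":{"type":"number"}}}}},"hand":{"type":"number"},"squeeze":{"type":"number"}},"required":["steps"]}

```bash
mkdir -p pics; python3 - <<'E'
from cell import telemetry,camera,calibration,ctrl
import cv2
for n in("top","side"):
    cv2.imwrite(f"pics/{n}0.png",camera(n)[:,:,::-1]); c=calibration(n); print(n,c)
s=telemetry.state();print(s["time_s"],s["position"],s["eef_rot"])
E
```

```text
top {'mtx': array([[509.26759896,   0.        , 324.12610166],
       [  0.        , 509.26759896, 203.02161512],
       [  0.        ,   0.        ,   1.        ]]), 'position': array([ 380.3207977 ,  120.88697991, 1228.15575098]), 'orientation': array([[ 0.01170569, -0.99284253,  0.11885573],
       [-0.99992728, -0.01196725, -0.0014871 ],
       [ 0.00289884, -0.11882968, -0.99291042]])}
side {'mtx': array([[443.86988759,   0.        , 315.52019137],
       [  0.        , 443.86988759, 212.16365745],
       [  0.        ,   0.        ,   1.        ]]), 'position': array([ 358.74072274, -806.62598286,  677.49834277]), 'orientation': array([[ 0.9853139 , -0.09064889,  0.1447042 ],
       [-0.17046396, -0.47292319,  0.86445688],
       [-0.00992808, -0.87642823, -0.48143016]])}
0.1 [259.44122339 567.71904112 196.28383064] [[-9.09451247e-01  4.15809046e-01 -1.12559977e-03]
 [ 4.15810496e-01  9.09449363e-01 -1.86737344e-03]
 [ 2.47205225e-04 -2.16632130e-03 -9.99997623e-01]]
```

View pics/top0.png

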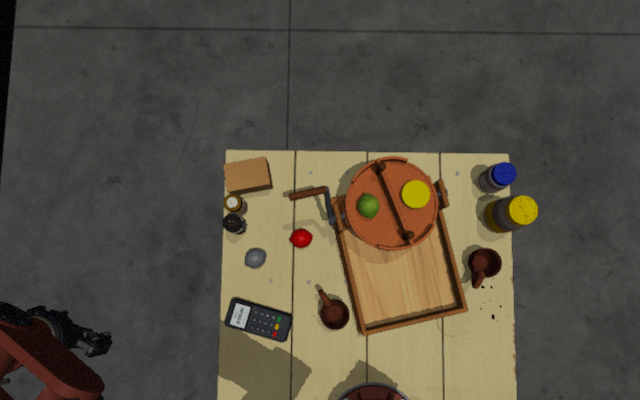

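View pics/side0.png

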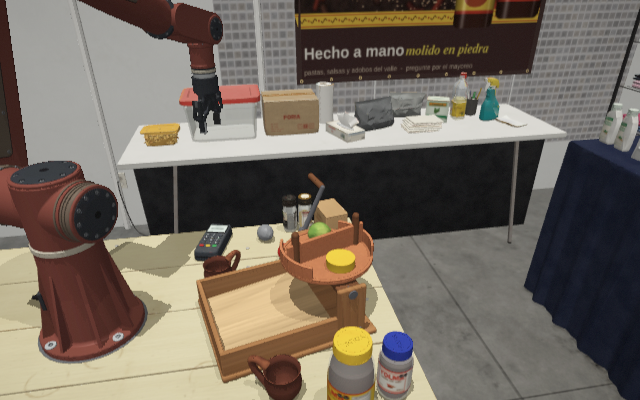

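The top picture shows the dish at about (391,203). There are three lime-shaped things: green at (368,206) in the dish, red at (301,238) and grey at (255,257). The green one fits. The yellow lid is at (415,194), and the crank bar runs from (292,196) to (326,190). I'll confirm these in an enlarged crop.

```bash
python3 - <<'E'
import cv2
a=cv2.imread("pics/top0.png")[145:265,285:445];cv2.imwrite("pics/c1.png",cv2.resize(a,None,fx=5,fy=5,interpolation=cv2.INTER_CUBIC))
E
```

```text
(no output)
```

View pics/c1.png

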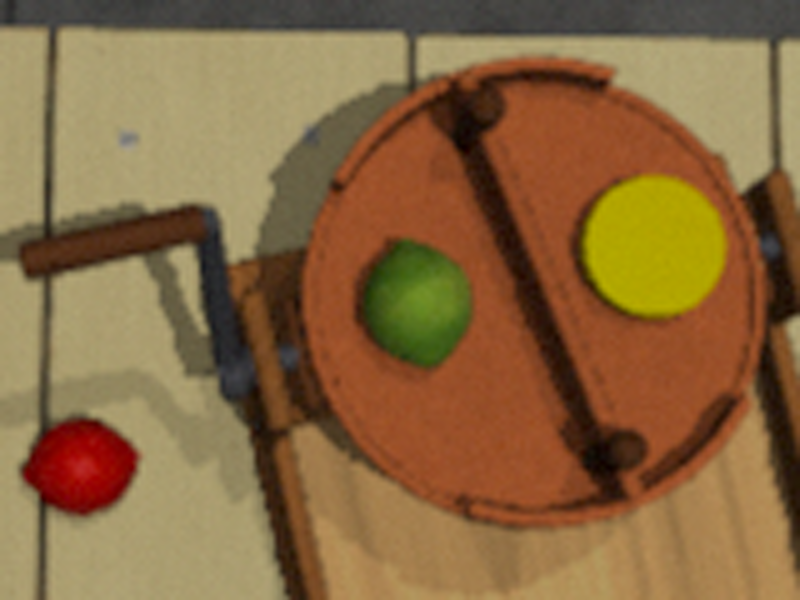

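The crop confirms it: the green lime is at full-picture pixel (368,206), in the crank-side (+y) half. Post_a's top is at (381.5,166.5), post_b's at (410,234.7), and the bar runs from (291,197) to (326,189.5). The red and grey ones lie on the table, so they are decoys.

```bash
cat >h.py <<'E'
import numpy as np
from cell import telemetry,camera,calibration,ctrl
def ray(n,u,v,z):
    c=calibration(n);d=c["orientation"]@np.linalg.solve(c["mtx"],[u,v,1]);p=c["position"]
    return p+d*(z-p[2])/d[2]
def proj(n,P):
    c=calibration(n);q=c["mtx"]@(c["orientation"].T@(np.array(P)-c["position"]));return q[:2]/q[2]
E
python3 - <<'E'
from h import *
a=ray("top",381.5,166.5,218);b=ray("top",410,234.7,218)
o=ray("top",291,197,229);i=ray("top",326,189.5,229)
l=ray("top",368,206,165)
print("a",a,"b",b,np.linalg.norm(a-b));m=(a+b)/2
y=(o-i);print("bar",o,i,np.linalg.norm(y));y/=np.linalg.norm(y)
x=np.array([y[1],-y[0],0]);yaw=np.arctan2(x[1],x[0])
bm=(o+i)/2
print("centre",m,"yaw",yaw,"bar in stand",(bm-m)@x,(bm-m)@y)
d=(a-b);print("divider",np.arctan2(d[1],d[0]),"dish",np.arctan2(d[1],d[0])-yaw,"lime",l)
for P in(a,b,o,i):print(proj("side",P))
# yaw from tray outer edge corners top 68mm
p=ray("top",362,332,68);q=ray("top",467,309,68);e=q-p;print("tray",p,q,np.linalg.norm(e),np.arctan2(e[0],-e[1]))
E
```

```text
a [576.77055558   4.60288652 218.        ] b [440.00284023 -51.72187498 218.        ] 147.91175315545405
bar [511.13146611 185.06247078 229.        ] [526.96187948 115.99218827 229.        ] 70.86117352256164
centre [508.38669791 -23.55949423 218.        ] yaw 0.2253016350018029 bar in stand 49.281626127285875 167.30564424497376
divider 0.39066107848281395 dish 0.16535944348101106 lime [502.39296906  27.02263888 165.        ]
[353.25434202 211.83994063]
[293.43925243 231.3805705 ]
[309.66740212 175.79879292]
[321.05034282 187.14369757]
tray [230.90617004  31.41084836  68.        ] [ 283.94358432 -203.7212645    68.        ] 241.03957726995026 0.22185150177518997
```

>>> {"api": "servo_tool", "payload": {"hand": 0, "steps": [{"dp":[0,0,-25],"dr":[0,0,-7.5]},{"dp":[0,0,-25],"dr":[0,0,-7.5]},{"dp":[0,0,-25],"dr":[0,0,-7.5]},{"dp":[0,0,-25],"dr":[0,0,-7.5]},{"dp":[0,0,-15],"dr":[0,0,-7.5]},{"dp":[0,0,0],"dr":[0,0,0]},{"dp":[0,0,0],"dr":[0,0,0]},{"dp":[0,0,0],"dr":[0,0,0]}]}}

```text
time_s: 0.9
position: [259.3, 567.6, 310.3]
eef_rot: [[-0.975, -0.222, -0.002], [-0.222, 0.975, -0.003], [0.002, -0.003, -1.0]]
contact_force: [0.1, -0.0, -0.7]
gripper_width: -0.4
gripper_force: 0.0
```

```bash
cat >>h.py <<'E'
yaw=.224;O=np.array([508.4,-23.5,0]);S=np.array([[np.cos(yaw),-np.sin(yaw),0],[np.sin(yaw),np.cos(yaw),0],[0,0,1]])
def where():
    s=telemetry.state();R=s["eef_rot"]
    print("t",s["time_s"],"stand",(S.T@(s["position"]-O)).round(1),"F",(S.T@s["contact_force"]).round(1),"w",s["gripper_width"]);print((S.T@R).round(3));return s
def go(P): # stand point -> tool dp
    s=telemetry.state();print("dp to",P,(s["eef_rot"].T@(S@np.array(P)+O-s["position"])).round(1))
E
python3 - <<'E'
from h import *
where();go([72,-21,310]);go([72,-21,202])
E
```

```text
t 0.9 stand [-111.6  631.6  310.3] F [ 0.1 -0.1 -0.7] w -0.37392619668730437
[[-1.     0.    -0.002]
 [ 0.     1.    -0.003]
 [ 0.002 -0.003 -1.   ]]
dp to [72, -21, 310] [-183.6 -652.6    1.5]
dp to [72, -21, 202] [-183.9 -652.3  109.5]
```

>>> {"api": "servo_tool", "payload": {"steps": [{"dp":[-5,-18,0]},{"dp":[-10,-36,0]},{"dp":[-10,-36,0]},{"dp":[-10,-36,0]},{"dp":[-10,-36,0]},{"dp":[-10,-36,0]},{"dp":[-10,-36,0]},{"dp":[-10,-36,0]},{"dp":[-10,-36,0]},{"dp":[-10,-36,0]},{"dp":[-10,-36,0]},{"dp":[-10,-36,0]},{"dp":[-10,-36,0]},{"dp":[-10,-36,0]},{"dp":[-10,-36,0]},{"dp":[-10,-36,0]},{"dp":[-10,-36,0]},{"dp":[-10,-36,0]},{"dp":[-9,-22,0]},{"dp":[0,0,0]}]}}

```text
invalid input at $.steps[0]: expected keys dp, dr
```

```bash
python3 - <<'E'
from h import *
where();go([72,-22,202])
import cv2
a=camera("top");b=camera("side")
cv2.imwrite("pics/c2.png",cv2.resize(np.vstack([a[140:270,290:450],b[140:270,250:410]])[:,:,::-1],None,fx=2.3,fy=2.3))
E
```

```text
t 0.9 stand [-111.6  631.6  310.3] F [ 0.1 -0.1 -0.7] w -0.37392619668730437
[[-1.     0.    -0.002]
 [ 0.     1.    -0.003]
 [ 0.002 -0.003 -1.   ]]
dp to [72, -22, 202] [-183.9 -653.3  109.5]
```

View pics/c2.png

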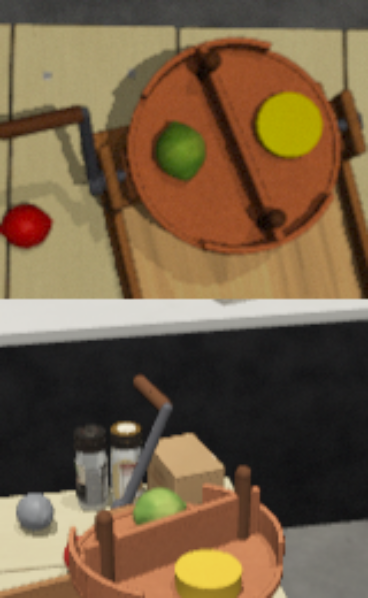

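The move was refused because each row needs "dr", so the picture shows the scene unchanged. I'll resend it.

>>> {"api": "servo_tool", "payload": {"steps": [{"dp":[-5,-18,0],"dr":[0,0,0]},{"dp":[-10,-36,0],"dr":[0,0,0]},{"dp":[-10,-36,0],"dr":[0,0,0]},{"dp":[-10,-36,0],"dr":[0,0,0]},{"dp":[-10,-36,0],"dr":[0,0,0]},{"dp":[-10,-36,0],"dr":[0,0,0]},{"dp":[-10,-36,0],"dr":[0,0,0]},{"dp":[-10,-36,0],"dr":[0,0,0]},{"dp":[-10,-36,0],"dr":[0,0,0]},{"dp":[-10,-36,0],"dr":[0,0,0]},{"dp":[-10,-36,0],"dr":[0,0,0]},{"dp":[-10,-36,0],"dr":[0,0,0]},{"dp":[-10,-36,0],"dr":[0,0,0]},{"dp":[-10,-36,0],"dr":[0,0,0]},{"dp":[-10,-36,0],"dr":[0,0,0]},{"dp":[-10,-36,0],"dr":[0,0,0]},{"dp":[-10,-36,0],"dr":[0,0,0]},{"dp":[-10,-36,0],"dr":[0,0,0]},{"dp":[-9,-22,0],"dr":[0,0,0]},{"dp":[0,0,0],"dr":[0,0,0]}]}}

```text
time_s: 3.0
position: [585.3, -29.5, 311.3]
eef_rot: [[-0.976, -0.219, -0.002], [-0.219, 0.976, -0.001], [0.002, -0.001, -1.0]]
contact_force: [0.8, -0.6, 0.2]
gripper_width: 0.1
gripper_force: 0.0
```

```bash
python3 - <<'E'
from h import *
where();go([72,-22,202])
import cv2
a=camera("top");b=camera("side")
cv2.imwrite("pics/c3.png",cv2.resize(np.hstack([a[130:270,290:450],b[140:280,250:410]])[:,:,::-1],None,fx=2.5,fy=2.5))
E
```

```text
t 3.0 stand [ 73.6 -22.9 311.3] F [ 0.6 -0.7  0.2] w 0.05761209759437781
[[-1.     0.003 -0.002]
 [ 0.003  1.    -0.001]
 [ 0.002 -0.001 -1.   ]]
dp to [72, -22, 202] [  1.5   1.  109.4]
```

View pics/c3.png

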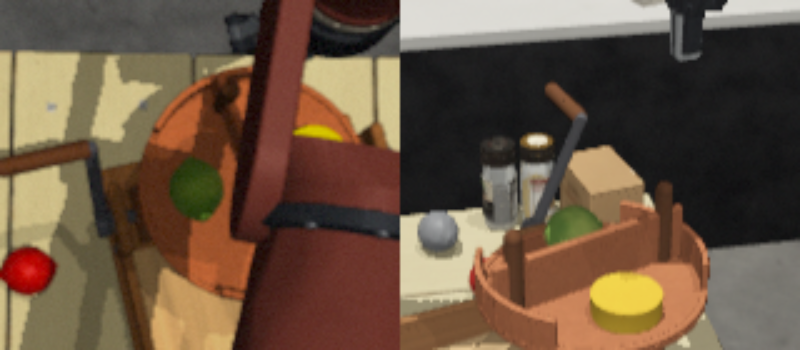

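The side view shows the shut fingers high on post_a's lid side, clear of the post. I'll lower them and push the post along its circle.

>>> {"api": "servo_tool", "payload": {"steps": [{"dp":[1,1,20],"dr":[0,0,0]},{"dp":[0,0,30],"dr":[0,0,0]},{"dp":[0,0,30],"dr":[0,0,0]},{"dp":[0,0,20],"dr":[0,0,0]},{"dp":[0,0,10],"dr":[0,0,0]},{"dp":[0,0,0],"dr":[0,0,0]},{"dp":[-2,10,0],"dr":[0,0,0]},{"dp":[-1,10,0],"dr":[0,0,0]},{"dp":[0,10,0],"dr":[0,0,0]},{"dp":[2,10,0],"dr":[0,0,0]},{"dp":[3,10,0],"dr":[0,0,0]},{"dp":[4,9,0],"dr":[0,0,0]},{"dp":[5,9,0],"dr":[0,0,0]},{"dp":[6,8,0],"dr":[0,0,0]},{"dp":[7,7,0],"dr":[0,0,0]},{"dp":[8,6,0],"dr":[0,0,0]},{"dp":[6,3,0],"dr":[0,0,0]},{"dp":[4,2,0],"dr":[0,0,0]},{"dp":[3,1,0],"dr":[0,0,0]},{"dp":[0,0,0],"dr":[0,0,0]}]}}

```text
time_s: 5.1
position: [518.5, 57.3, 202.6]
eef_rot: [[-0.975, -0.224, 0.0], [-0.224, 0.975, -0.0], [-0.0, -0.0, -1.0]]
contact_force: [0.6, 1.7, 1.0]
gripper_width: 0.0
gripper_force: 0.0
```

```bash
python3 - <<'E'
from h import *
where()
import cv2
a=camera("top");b=camera("side")
cv2.imwrite("pics/c4.png",cv2.resize(np.hstack([a[130:270,290:450],b[140:280,250:410]])[:,:,::-1],None,fx=2.5,fy=2.5))
E
```

```text
t 5.1 stand [ 27.8  76.5 202.6] F [1.  1.5 1. ] w 0.03475238725282653
[[-1.    -0.001  0.   ]
 [-0.001  1.    -0.   ]
 [-0.    -0.    -1.   ]]
```

View pics/c4.png

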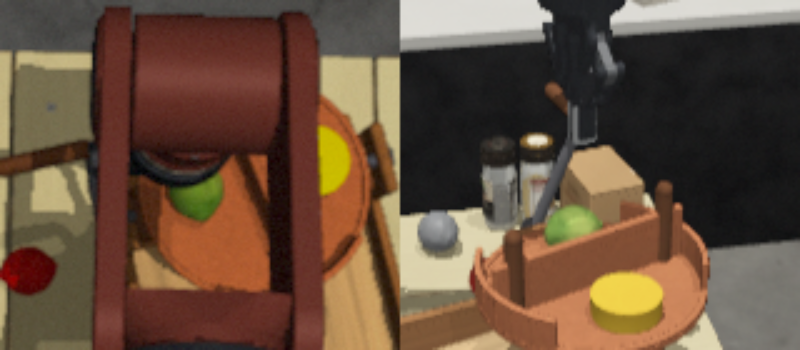

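The dish has not turned: in the side view both posts are where they were, with the fingers at about (323,197). I'll check the geometry.

```bash
python3 - <<'E'
from h import *
s=telemetry.state();print("TCP",proj("side",s["position"]))
for z in(190,218,240,260):print(z,proj("side",[s["position"][0],s["position"][1],z]))
import numpy as np
c=O
for n,P in(("a",[74,12,218]),("b",[-74,-12,218]),("lime",[0,48,165]),("bar",[51,175,229])):
  print(n,proj("side",S@np.array(P)+O),proj("top",S@np.array(P)+O))
E
```

```text
TCP [322.35580327 209.1177491 ]
190 [322.36980668 214.01792641]
218 [322.3384732  203.05348195]
240 [322.31324968 194.22707869]
260 [322.28984167 186.03597462]
a [353.75506926 211.78527715] [381.48168985 165.95531804]
b [292.89233053 231.41197502] [409.96226901 235.24835964]
lime [315.77776253 232.04030751] [369.76827141 208.22313317]
bar [314.73276621 179.95800953] [304.51493631 193.09515221]
```

```bash
python3 - <<'E'
from h import *
import cv2
print(proj("side",[585.3,-29.5,311.3]),ctrl.pinch_z)
b=camera("side");cv2.imwrite("pics/c5.png",cv2.resize(b[140:240,290:390][:,:,::-1],None,fx=6,fy=6,interpolation=cv2.INTER_CUBIC))
E
```

```text
[363.0858554  178.34630969] 18.700000000000003
```

View pics/c5.png

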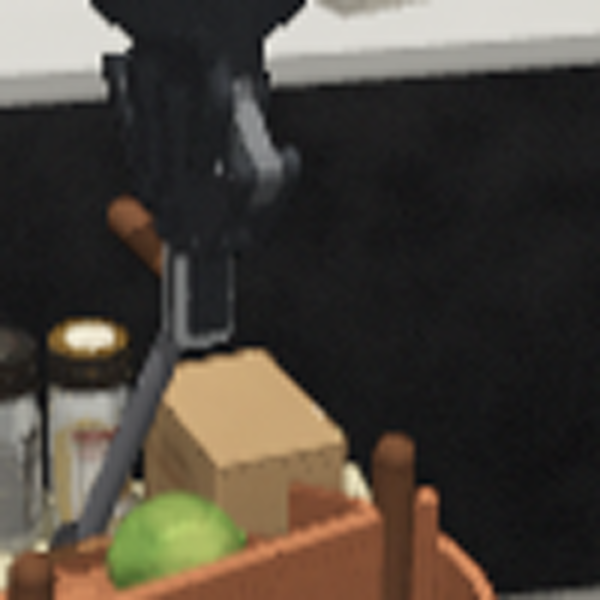

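The real fingertip at (324,197) is about 12 px above where the reported TCP should appear (322,209). It was off by about the same amount before the descent. I'll check against the first pictures whether this is a height offset or a sideways one.

```bash
python3 - <<'E'
from h import *
import cv2
P=np.array([259.4,567.7,196.3])
for dz in(0,13,31,44):print(dz,proj("side",P+[0,0,dz]),proj("top",P+[0,0,dz]))
a=cv2.imread("pics/top0.png")[290:400,0:130];b=cv2.imread("pics/side0.png")[60:170,140:270]
cv2.imwrite("pics/c6.png",cv2.resize(np.hstack([a,b]),None,fx=3,fy=3,interpolation=cv2.INTER_CUBIC))
E
```

```text
0 [212.11914491 142.92703188] [ 96.51425749 322.74485432]
13 [211.61564589 139.00259339] [ 93.58550318 323.50610416]
31 [210.91101033 133.51042993] [ 89.40277153 324.59329122]
44 [210.39661971 129.50109875] [ 86.28563593 325.40350563]
```

View pics/c6.png

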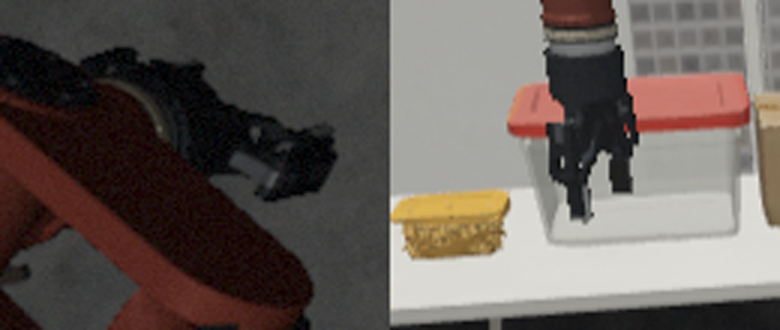

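```bash
python3 - <<'E'
from h import *
for z in(311,342,380,420):print(z,proj("top",[585.3,-29.5,z]),proj("side",[585.3,-29.5,z]))
import cv2
s=telemetry.state()
for z in(203,234,300):print(z,proj("top",[518.5,57.3,z]))
# triangulate start tip: side (210,128), top ~(99,349)
A=[];b=[]
for n,u,v in(("side",210,128),("top",99,349)):
    c=calibration(n);d=c["orientation"]@np.linalg.solve(c["mtx"],[u,v,1]);d/=np.linalg.norm(d);M=np.eye(3)-np.outer(d,d);A.append(M);b.append(M@c["position"])
X=np.linalg.lstsq(np.vstack(A),np.hstack(b),rcond=None);print(X[0],X[1]**.5)
E
```

```text
311 [405.86940401 152.52883923] [363.07955835 178.48432055]
342 [408.70185898 148.73632356] [363.74135854 163.97983232]
380 [412.44834889 143.71996076] [364.58438359 145.50348979]
420 [416.76133444 137.94508861] [365.51199722 125.17324332]
203 [354.7627686  195.82854897]
234 [355.74796494 193.73872223]
300 [358.06082768 188.83261145]
[240.61439226 531.74116735 259.57537795] [29.70503921]
```

The offset fits a pure height error in both poses: the real fingertip is about 31 mm above the reported TCP. That explains why it passed over the post without touching. I'll go back and repeat the arc 31 mm lower. At a reported 172 it stays clear of the lid (top at 161) even if I'm wrong.

>>> {"api": "servo_tool", "payload": {"steps": [{"dp":[0,0,-20],"dr":[0,0,0]},{"dp":[-5,-10,0],"dr":[0,0,0]},{"dp":[-10,-20,0],"dr":[0,0,0]},{"dp":[-10,-20,0],"dr":[0,0,0]},{"dp":[-10,-20,0],"dr":[0,0,0]},{"dp":[-8,-20,0],"dr":[0,0,0]},{"dp":[-2,-9,0],"dr":[0,0,0]},{"dp":[0,0,10],"dr":[0,0,0]},{"dp":[0,0,15],"dr":[0,0,0]},{"dp":[0,0,15],"dr":[0,0,0]},{"dp":[0,0,8],"dr":[0,0,0]},{"dp":[0,0,2],"dr":[0,0,0]},{"dp":[0,0,0],"dr":[0,0,0]},{"dp":[-1,7,0],"dr":[0,0,0]},{"dp":[-1,7,0],"dr":[0,0,0]},{"dp":[0,7,0],"dr":[0,0,0]},{"dp":[0,7,0],"dr":[0,0,0]},{"dp":[1,7,0],"dr":[0,0,0]},{"dp":[2,7,0],"dr":[0,0,0]},{"dp":[0,0,0],"dr":[0,0,0]}]}}

```text
time_s: 7.25
position: [574.1, 13.1, 172.5]
eef_rot: [[-0.974, -0.225, 0.0], [-0.225, 0.974, 0.001], [-0.001, 0.001, -1.0]]
contact_force: [-0.0, -0.3, -0.9]
gripper_width: -0.0
gripper_force: 0.0
```

```bash
python3 - <<'E'
from h import *
import cv2
where()
b=camera("side");cv2.imwrite("pics/c7.png",cv2.resize(b[140:280,250:410][:,:,::-1],None,fx=4,fy=4,interpolation=cv2.INTER_CUBIC))
E
```

```text
t 7.25 stand [ 72.2  21.1 172.5] F [-0.1 -0.3 -0.9] w -0.02604282305756112
[[-1.    -0.002  0.001]
 [-0.002  1.     0.001]
 [-0.001  0.001 -1.   ]]
```

View pics/c7.png

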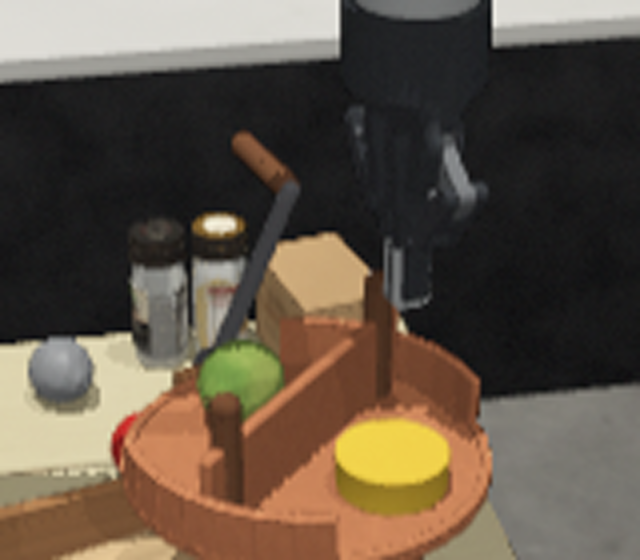

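The dish is turning: post_a's top is now at side pixel (344.5,210), with the finger right behind it. I'll measure the finger-to-post lag and compute the rest of the arc.

```bash
python3 - <<'E'
from h import *
p=S.T@(ray("side",344.5,210,218)-O);print(p,np.arctan2(p[1],p[0]),np.hypot(p[0],p[1]))
E
```

```text
[ 59.32014692  27.22526673 218.        ] 0.43027574542893354 65.26940308591554
```

>>> {"api": "servo_tool", "payload": {"steps": [{"dp":[3,8,0],"dr":[0,0,0]},{"dp":[4,8,0],"dr":[0,0,0]},{"dp":[5,7.5,0],"dr":[0,0,0]},{"dp":[6,7,0],"dr":[0,0,0]},{"dp":[6.5,6,0],"dr":[0,0,0]},{"dp":[7,5.5,0],"dr":[0,0,0]},{"dp":[6.5,4,0],"dr":[0,0,0]},{"dp":[5,2,0],"dr":[0,0,0]},{"dp":[4,2,0],"dr":[0,0,0]},{"dp":[3,1,0],"dr":[0,0,0]},{"dp":[2,0,0],"dr":[0,0,0]},{"dp":[0,0,0],"dr":[0,0,0]}]}}

```text
time_s: 8.5
position: [512.0, 49.9, 172.5]
eef_rot: [[-0.975, -0.224, -0.001], [-0.224, 0.975, 0.0], [0.0, 0.001, -1.0]]
contact_force: [-0.4, 0.5, 0.0]
gripper_width: 0.2
gripper_force: 0.0
```

```bash
python3 - <<'E'
from h import *
import cv2
where()
for n in("top","side"):
    im=camera(n);cv2.imwrite(f"pics/{n}8.png",im[:,:,::-1])
    h=cv2.cvtColor(im,cv2.COLOR_RGB2HSV)
    for nm,lo,hi,z in(("lime",(36,90,40),(75,255,255),163),("lid",(24,150,60),(33,255,255),161)):
        m=cv2.inRange(h,lo,hi);k,_,st,ce=cv2.connectedComponentsWithStats(m)
        for i in range(1,k):
            if st[i,4]>25: print(n,nm,st[i,4],ce[i].round(1),(S.T@(ray(n,*ce[i],z)-O)).round(0))
E
```

```text
t 8.5 stand [ 19.8  70.7 172.5] F [-0.3  0.6  0. ] w 0.22311202215146356
[[-1.    -0.002 -0.   ]
 [-0.002  1.     0.001]
 [ 0.     0.001 -1.   ]]
top lime 310 [390.4 227.6] [-49.  14. 163.]
top lid 705 [522.9 209.6] [ -71. -268.  161.]
side lime 341 [301.7 246.2] [-48.  10. 163.]
side lid 59 [493.9  81.8] [1403. 1049.  161.]
side lid 57 [458.1 106.8] [942. 748. 161.]
side lid 252 [349.3 239.4] [ 58.  -3. 161.]
side lid 868 [352.5 340.9] [ -72. -274.  161.]
```

The lime is now at stand (-49,12), facing the tray, and the lid at (58,-3), away from it, so the dish is at about +1.55. Next I'll back off, lift and go behind the crank bar.

>>> {"api": "servo_tool", "payload": {"steps": [{"dp":[-8,0,0],"dr":[0,0,0]},{"dp":[0,0,-20],"dr":[0,0,0]},{"dp":[0,0,-35],"dr":[0,0,0]},{"dp":[0,0,-35],"dr":[0,0,0]},{"dp":[0,0,-25],"dr":[0,0,0]},{"dp":[-10,14,0],"dr":[0,0,0]},{"dp":[-20,30,0],"dr":[0,0,0]},{"dp":[-20,30,0],"dr":[0,0,0]},{"dp":[-12,24,0],"dr":[0,0,0]},{"dp":[0,6,0],"dr":[0,0,0]},{"dp":[0,0,0],"dr":[0,0,0]},{"dp":[0,0,20],"dr":[0,0,0]},{"dp":[0,0,35],"dr":[0,0,0]},{"dp":[0,0,35],"dr":[0,0,0]},{"dp":[0,0,20],"dr":[0,0,0]},{"dp":[0,0,5],"dr":[0,0,0]},{"dp":[0,0,0],"dr":[0,0,0]}]}}

```text
time_s: 10.3
position: [556.8, 165.7, 171.8]
eef_rot: [[-0.975, -0.223, -0.002], [-0.223, 0.975, -0.001], [0.002, -0.0, -1.0]]
contact_force: [0.2, -0.0, -0.4]
gripper_width: 0.1
gripper_force: 0.0
```

```bash
python3 - <<'E'
from h import *
import cv2
where()
for n in("top","side"):
    im=camera(n);cv2.imwrite(f"pics/{n}9.png",im[:,:,::-1])
a=cv2.imread("pics/top9.png")[140:280,280:440];b=cv2.imread("pics/side9.png")[140:280,250:410]
cv2.imwrite("pics/c9.png",cv2.resize(np.hstack([a,b]),None,fx=2.5,fy=2.5,interpolation=cv2.INTER_CUBIC))
E
```

```text
t 10.3 stand [ 89.2 173.8 171.8] F [ 0.2 -0.1 -0.4] w 0.09348580099422764
[[-1.    -0.001 -0.002]
 [-0.001  1.    -0.   ]
 [ 0.002 -0.    -1.   ]]
```

View pics/c9.png

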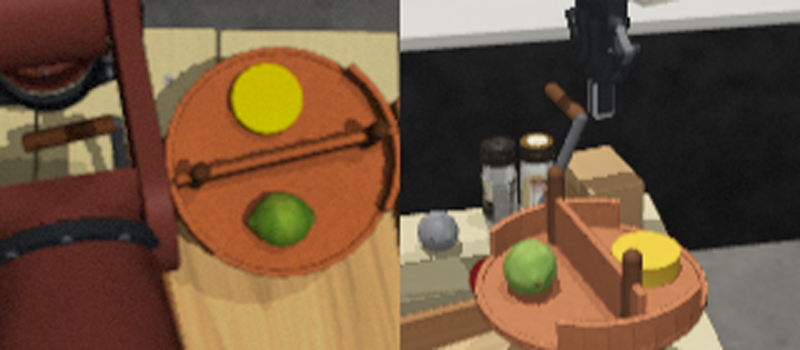

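Seen from above, the divider lies parallel to the stand's y, with posts at crop (200,173) and (378,130). The lime is on the tray side at (281,219) and the lid behind it at (267,98). The finger stands on the +x side of the bar, so I'll push now.

>>> {"api": "servo_tool", "payload": {"steps": [{"dp":[6,0,0],"dr":[0,0,0]},{"dp":[6,0,0],"dr":[0,0,0]},{"dp":[6,0,0],"dr":[0,0,0]},{"dp":[6,0,0],"dr":[0,0,0]},{"dp":[6,0,0],"dr":[0,0,0]},{"dp":[6,0,0],"dr":[0,0,0]},{"dp":[6,0,0],"dr":[0,0,0]},{"dp":[6,0,0],"dr":[0,0,0]},{"dp":[0,0,0],"dr":[0,0,0]}]}}

```text
time_s: 11.3
position: [514.8, 156.7, 176.8]
eef_rot: [[-0.975, -0.224, 0.012], [-0.224, 0.975, 0.002], [-0.012, -0.001, -1.0]]
contact_force: [5.3, 1.1, 4.7]
gripper_width: 0.0
gripper_force: 2.5
```

```bash
python3 - <<'E'
from h import *
where()
E
```

```text
t 11.3 stand [ 46.3 174.3 176.8] F [ 5.4 -0.1  4.7] w 0.037338113083082186
[[-1.    -0.002  0.012]
 [-0.002  1.    -0.001]
 [-0.012 -0.001 -1.   ]]
```

>>> {"api": "servo_tool", "payload": {"steps": [{"dp":[6,0,0],"dr":[0,0,0]},{"dp":[6,0,0],"dr":[0,0,0]},{"dp":[6,0,0],"dr":[0,0,0]},{"dp":[6,0,0],"dr":[0,0,0]},{"dp":[6,0,0],"dr":[0,0,0]},{"dp":[6,0,0],"dr":[0,0,0]},{"dp":[6,0,0],"dr":[0,0,0]},{"dp":[6,0,0],"dr":[0,0,0]},{"dp":[5,0,0],"dr":[0,0,0]},{"dp":[0,0,0],"dr":[0,0,0]},{"dp":[0,0,0],"dr":[0,0,0]},{"dp":[0,0,0],"dr":[0,0,0]},{"dp":[0,0,0],"dr":[0,0,0]},{"dp":[0,0,0],"dr":[0,0,0]}]}}

```text
time_s: 12.7
position: [459.2, 144.4, 172.8]
eef_rot: [[-0.975, -0.224, 0.001], [-0.224, 0.975, 0.0], [-0.001, 0.0, -1.0]]
contact_force: [4.4, -0.6, 3.2]
gripper_width: -0.3
gripper_force: 2.2
```

```bash
cat >m.py <<'E'
from h import *
import cv2,sys
where()
for n in("top","side"):
    im=camera(n);cv2.imwrite(f"pics/{n}_{sys.argv[1]}.png",im[:,:,::-1])
    h=cv2.cvtColor(im,cv2.COLOR_RGB2HSV)
    for nm,lo,hi,zz in(("lime",(36,90,40),(75,255,255),(163,50)),("lid",(24,150,60),(33,255,255),(161,))):
        k,_,st,ce=cv2.connectedComponentsWithStats(cv2.inRange(h,lo,hi))
        for i in range(1,k):
            if st[i,4]>25 and 280<ce[i][0]<450 and 130<ce[i][1]<330: print(n,nm,st[i,4],ce[i].round(1),*[(S.T@(ray(n,*ce[i],z)-O)).round(0) for z in zz])
E
python3 m.py 10
```

```text
t 12.7 stand [-10.6 174.6 172.8] F [ 4.1 -1.5  3.2] w -0.27907887579906904
[[-1.    -0.002  0.001]
 [-0.002  1.     0.   ]
 [-0.001  0.    -1.   ]]
top lime 322 [422.3 304.4] [-217.  -14.  163.] [-230.  -33.   50.]
side lid 373 [326.4 240.1] [ 11.  14. 161.]
```

The lime has rolled out to about stand (-230,-33), inside the tray, and the lid is still in the dish. I'll let the crank come back slowly, then lift clear.

>>> {"api": "servo_tool", "payload": {"steps": [{"dp":[-5,0,0],"dr":[0,0,0]},{"dp":[-5,0,0],"dr":[0,0,0]},{"dp":[-5,0,0],"dr":[0,0,0]},{"dp":[-5,0,0],"dr":[0,0,0]},{"dp":[-5,0,0],"dr":[0,0,0]},{"dp":[-5,0,0],"dr":[0,0,0]},{"dp":[-5,0,0],"dr":[0,0,0]},{"dp":[-5,0,0],"dr":[0,0,0]},{"dp":[-5,0,0],"dr":[0,0,0]},{"dp":[-5,0,0],"dr":[0,0,0]},{"dp":[-5,0,0],"dr":[0,0,0]},{"dp":[-5,0,0],"dr":[0,0,0]},{"dp":[-5,0,0],"dr":[0,0,0]},{"dp":[-5,0,0],"dr":[0,0,0]},{"dp":[-5,0,0],"dr":[0,0,0]},{"dp":[-6,0,0],"dr":[0,0,0]},{"dp":[-8,0,0],"dr":[0,0,0]},{"dp":[-10,0,0],"dr":[0,0,0]},{"dp":[-10,0,0],"dr":[0,0,0]}]}}

```text
time_s: 14.7
position: [565.8, 168.7, 172.6]
eef_rot: [[-0.975, -0.224, -0.0], [-0.224, 0.975, -0.0], [0.0, -0.0, -1.0]]
contact_force: [1.0, -0.2, -0.1]
gripper_width: 0.0
gripper_force: 0.0
```

>>> {"api": "servo_tool", "payload": {"steps": [{"dp":[0,0,-20],"dr":[0,0,0]},{"dp":[0,0,-35],"dr":[0,0,0]},{"dp":[0,0,-35],"dr":[0,0,0]},{"dp":[0,0,-30],"dr":[0,0,0]},{"dp":[0,20,0],"dr":[0,0,0]},{"dp":[0,30,0],"dr":[0,0,0]},{"dp":[0,30,0],"dr":[0,0,0]},{"dp":[0,30,0],"dr":[0,0,0]},{"dp":[0,30,0],"dr":[0,0,0]},{"dp":[0,20,0],"dr":[0,0,0]},{"dp":[0,0,0],"dr":[0,0,0]},{"dp":[0,0,0],"dr":[0,0,0]},{"dp":[0,0,0],"dr":[0,0,0]},{"dp":[0,0,0],"dr":[0,0,0]},{"dp":[0,0,0],"dr":[0,0,0]}]}}

```text
time_s: 16.2
position: [529.7, 323.6, 292.6]
eef_rot: [[-0.975, -0.222, 0.0], [-0.222, 0.975, -0.0], [-0.0, -0.0, -1.0]]
contact_force: [-1.2, 0.4, -0.3]
gripper_width: 0.4
gripper_force: 0.0
```

```bash
sed -i 's/280<ce\[i\]\[0\]/200<ce[i][0]/;s/<330/<380/' m.py; python3 m.py 11; python3 - <<'E'
import cv2,numpy as np
# rim/bar difference to the level picture before tipping, side view stand region
a=cv2.imread("pics/side9.png");b=cv2.imread("pics/side_11.png")
for nm,sl in(("bar",np.s_[165:195,300:330]),("postb",np.s_[235:262,330:345])):
    r,_=cv2.phaseCorrelate(*[cv2.cvtColor(i[sl],6).astype('f4') for i in(a,b)]);print(nm,r,cv2.absdiff(a[sl],b[sl]).mean())
E
```

```text
t 16.2 stand [ 97.9 333.7 292.6] F [-1.1  0.6 -0.3] w 0.35577250822378775
[[-1. -0.  0.]
 [-0.  1. -0.]
 [-0. -0. -1.]]
top lime 325 [425.5 303.9] [-217.  -21.  163.] [-230.  -41.   50.]
top lid 618 [387.9 187.3] [ 36.   0. 161.]
side lime 381 [228.8 331.7] [-247. -179.  163.] [-231.  -58.   50.]
side lid 146 [343.4 239.7] [ 45.   1. 161.]
side lid 865 [352.4 340.9] [ -72. -274.  161.]
bar (-0.04445620604714584, -0.0777056725817431) 7.02
postb (0.6273257972877486, 0.2706047237901483) 2.921810699588477
```

The bar is back at its level position, the lid is in the dish at (36,0), and the lime is in the tray. One last check that everything is still.

>>> {"api": "servo_tool", "payload": {"steps": [{"dp":[0,0,0],"dr":[0,0,0]},{"dp":[0,0,0],"dr":[0,0,0]},{"dp":[0,0,0],"dr":[0,0,0]},{"dp":[0,0,0],"dr":[0,0,0]},{"dp":[0,0,0],"dr":[0,0,0]},{"dp":[0,0,0],"dr":[0,0,0]},{"dp":[0,0,0],"dr":[0,0,0]},{"dp":[0,0,0],"dr":[0,0,0]},{"dp":[0,0,0],"dr":[0,0,0]},{"dp":[0,0,0],"dr":[0,0,0]}]}}

```text
time_s: 17.3
position: [529.2, 324.5, 292.5]
eef_rot: [[-0.975, -0.224, -0.0], [-0.224, 0.975, -0.0], [0.0, -0.0, -1.0]]
contact_force: [0.1, -0.1, -1.4]
gripper_width: 0.1
gripper_force: 0.0
```

```bash
python3 m.py 12 | grep -E "^t|lime|lid"; python3 -c "
from cell import ctrl;print(ctrl.hand_in())"
```

```text
t 17.3 stand [ 97.6 334.7 292.5] F [ 0.1 -0.1 -1.4] w 0.07954889788724887
top lime 328 [425.4 303.9] [-217.  -20.  163.] [-230.  -41.   50.]
top lid 618 [387.8 187.3] [ 36.   0. 161.]
side lime 379 [228.9 331.7] [-247. -179.  163.] [-231.  -58.   50.]
side lid 145 [343.4 239.6] [ 45.   1. 161.]
side lid 869 [352.5 340.9] [ -72. -274.  161.]
the job is handed in; nothing more can be done
None
```

The job is handed in at 17.3 s: the lime lies still in the catch tray, the lid stayed in the dish, the dish is back level, and the gripper never touched the lime or the lid.

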